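Set the notched end stop and lay a club grip in the marking cradle

TASK

The marking cradle on the bench is set too short for the long black grip lying in front of it. Lift the loose end stop straight out of its notch by its fin, move it one notch further out (away from the end plate at the cradle's other end) and let it drop fully home on the rail, without forcing it. Then lay the long grip flat in the two trough blocks, between end plate and stop, let go, and leave everything else on the bench as it stands.

Things in the scene. Friction and masses are not known exactly. Their poses are not given: they have to be found in the camera images.
- cradle: Fixed wooden cradle: a 150 x 370 mm board sloping at 30 degrees, low edge toward the robot, back edge 94 mm high. Origin on the bench under its middle; x level, to the high side; y along the board; z up. In these axes the board's upward normal N is (-0.5, 0, 0.866), up the slope S is (0.866, 0, 0.5). End plate at the +y end: inner face y = 0.168, 48 mm high along N.
- next_notch (a point): Where the stop's origin must come to lie, at tooth-top level, 26 mm above the board along N; cradle axes. Fixed aluminium rail here along cradle y, 26 mm wide, at the low front right (y -0.184 to -0.046): 5 teeth, 4 notches at y = -0.070, -0.100 (start), -0.130 (this one), -0.160, each 14.5 mm wide, 10 mm deep, corners rounded.
- stop: Loose end stop, 0.09 to 0.17 kg: 40 x 39 mm aluminium saddle over the rail; its tongue (11 mm along the rail, 8 mm deep, rounded) sits in a notch and clears the teeth when lifted 8 mm along z; side cheeks reach 20 mm down, 1.5 mm play. Origin: middle of the saddle's underside, on the tooth tops. z = N, along the fin; y along the rail; x = S. Starts one notch too far in (toward +y).
- fin (a point): Point to hold on the stop's fin, 32 mm above the stop's origin along its z; axes of the stop. Fin: 10 mm thick along x, 36 mm wide along y, from 6 to 48 mm above the origin; so the jaws close along the slope, tool tilted 30 degrees. Black arm: on the stop's +y side (y 14 to 22 mm), reaching 91 mm in +x across the trough's end, its top 8 mm (round pad 16 mm) above the origin.
- bed (a point): Where the grip's middle comes to lie: on the trough line, midway between end plate and the reset stop (276 mm clear there; 246 before); cradle axes. The troughs run along cradle y in two wooden blocks, 18 mm thick, centred 72 mm either side: 31 mm wide between lips, floor 14.5 mm below this point along N, lip tops 1.5 mm above it. Between the blocks the board is 26.5 mm below it.
- long_grip: Loose black rubber club grip, 266 mm long, up to 29 mm thick, 40 to 75 g, lying on the bench before the cradle, about along world y. Origin: middle of its underside; y along it, z up. Pinch across the barrel (22 to 29 mm) at the middle. It has a flat underside, which is to rest on the sloping trough floors (grip z = N). Either end may face the stop.
- grip_mid (a point): Middle of the grip, on its axis, 14.5 mm above its underside. Axes as the grip's.
- glue_white: Bystander: small white glue bottle, 27 mm across, 55 mm tall, standing at the left of the work. Origin under its middle.
- glue_blue: Bystander: small blue glue bottle, 27 mm across, 60 mm tall, standing near the white one. Origin under its middle.
- marker: Bystander: black felt marker, 140 mm long, 12 mm thick, lying on the bench at the right front, about along x. Origin at the middle of its underside, y along its length.

How it is judged:
By the outcome, as a careful person would: the job done as asked, in the order asked, and still so for the second after the job is handed in, with the robot touching nothing.
It also fails if it takes over 48 s, if anything falls off the work surface, if the arm or the gripper's body presses on something with over 40 N, if the wrist force passes 120 N, or if a joint passes its speed limit or range.

ROBOT

A 6-joint arm with a two-finger parallel gripper is mounted at the origin on a cart in front of the work surface, level with it; the furniture and walls round the work are solid. World frame = base frame: x ahead of the robot, y to its left, z up, the work surface at z = 0. Lengths are in m, angles in rad, forces in N, time in s.
With the tool pointing down it reaches from about 0.3 to 0.75 m from the base axis. Payload 8.5 kg.
Tool frame: the origin (TCP) lies between the finger pads; the fingertips stand 8 mm ahead of it and the grasp point (between the pads) lies 11 mm behind it; y points along the fingers, z is the direction in which the jaws open and shut, and the axes are right-handed (so a half turn about y gives the same grasp; the last joint's range is limited). The gripper opens to 85 mm and grips with 20 to 120 N. Pads are 22 mm wide; open, the fingers measure 114 mm over their backs; the gripper's body (76 mm by 85 mm) begins 54 mm behind the grasp point. The pads swing forward as they close: fully open they stand 13 mm farther back than shut.
Start: joints at [-1.428, 0.381, 1.297, -0, 1.464, -0.215], TCP at [0.193, -0.515, 0.239] pointing down, gripper open.
Joint ranges: [-3.11, 3.11], [-0.89, 2.33], [0.22, 2.48], [-1.42, 4.56], [0.17, 2.85], [-2.88, 2.88]. Speed limits (rad/s): [2.39, 2.39, 3.14, 3.14, 3.14, 3.14].

INTERFACE

Orientations are given as [roll, pitch, yaw] about the fixed x, y, z axes, in that order (R = Rz(yaw) Ry(pitch) Rx(roll)).
In Python, from plant import bot gives the robot as it stands. The module is installed in compiled form; this text tells all that it offers. Calls block until the motion is done:
- bot.move_ptp(position, orientation): joint-space move of the TCP to a pose.
- bot.move_linear(position, v=0.15, orientation=None, f_stop=None): straight line of the TCP; orientation=None keeps the orientation; v is the mean speed in m/s. With f_stop (N) it stops when the force on the tool has changed by that much, and returns True; else False.
- bot.goto_joints(angles): joint-space move.
- bot.gripper_to(opening): finger opening in m; the grip force is fixed at half the most; returns when the fingers have stopped.
- bot.pause(seconds).
- bot.inverse_kinematics(position, orientation): joint angles nearest the present ones, or None.
- bot.get_state(): the state.
- bot.snapshot(name): name is "scene" or "top"; returns the picture (400x640x3 uint8, red, green, blue); there is no depth.
- bot.get_calibration(name): a dict with "fx", "fy", "cx", "cy" (pixels), "world_from_camera" (4x4, takes a point from camera to world coordinates). Camera axes: x right, y down, z forward; pixel columns grow to the right and rows downward; lengths in m; the calibration is good to about 2 mm. A picture is of the moment at which its call begins. get_calibration takes no time and is no camera call.
A pose or a line that the arm cannot do raises bot.IKError and nothing moves.
- bot.hand_in(): hands the job in, once; it reports no verdict.
The state is a dict: "time": time; "joint_pos": joint angles; "qvel": joint speeds; "effort": joint torques, N m; "position": TCP position; "eef_rot": TCP orientation; "contact_force": force on the tool from outside, world axes, zero at the start; "ft_torque": the same for the moment, N m; "width": finger opening in m.
Only numpy, scipy, OpenCV 4.12 (cv2) and the standard library are available. Lean on these libraries where they do the work, as an engineer would, in place of code of your own. Each camera call takes 0.05 s, during which the arm holds its last target.

## Working session

There is one attempt and no reset: what is moved stays moved. The work goes in short steps, each a Python script; the robot and the scene stay as the last script left them, time stands still between calls to the robot, and variables do not carry over. Pictures are saved under pics/ and viewed, and the job is handed in when it is done.

```bash
mkdir -p pics; ls; python3 - <<'E'
from plant import bot
import cv2,numpy as np
np.set_printoptions(precision=4,suppress=True)
for n in("scene","top"):
    im=bot.snapshot(n); cv2.imwrite(f"pics/{n}0.png",im[:,:,::-1]); np.save(f"pics/{n}0.npy",im)
    c=bot.get_calibration(n); print(n,c)
s=bot.get_state(); print({k:np.round(v,4) for k,v in s.items()})
E
```

```text
pics
scene {'fx': 369.2881761468655, 'fy': 369.2881761468655, 'cx': 318.3129996025302, 'cy': 196.07445638439447, 'world_from_camera': array([[-0.5212, -0.4944,  0.6957, -0.0621],
       [-0.8534,  0.2992, -0.4267,  0.5881],
       [ 0.0028, -0.8161, -0.5779,  0.5931],
       [ 0.    ,  0.    ,  0.    ,  1.    ]])}
top {'fx': 439.3888219655421, 'fy': 439.3888219655421, 'cx': 325.01700149249035, 'cy': 193.8082524889813, 'world_from_camera': array([[-0.0042, -0.9831,  0.1833,  0.3323],
       [-1.    ,  0.0047,  0.0025,  0.2361],
       [-0.0034, -0.1833, -0.9831,  1.063 ],
       [ 0.    ,  0.    ,  0.    ,  1.    ]])}
{'time': np.float64(0.1), 'joint_pos': array([-1.4283,  0.3811,  1.2981, -0.    ,  1.4636, -0.2153]), 'qvel': array([-0.0001, -0.0016, -0.0009, -0.0003, -0.0006,  0.0007]), 'effort': array([  0.0048, -44.9224, -23.1656,  -0.0001,   0.0037,  -0.    ]), 'position': array([ 0.1926, -0.5149,  0.2388]), 'eef_rot': array([-1.572 ,  0.0003, -2.7838]), 'contact_force': array([-0.1398,  0.3651, -0.2348]), 'ft_torque': array([-0.0569, -0.0266, -0.0631]), 'width': np.float64(0.085)}
```

View pics/scene0.png

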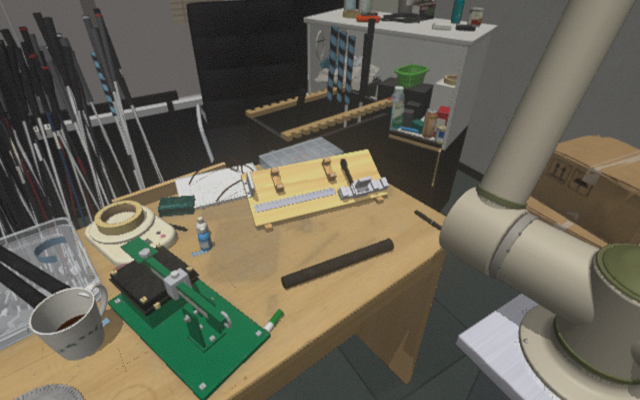

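View pics/top0.png

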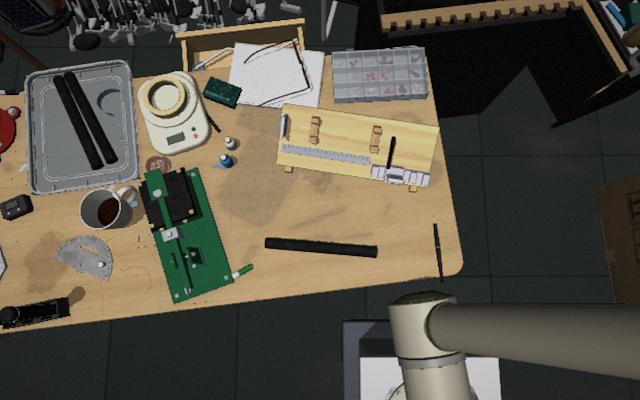

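The top view shows the cradle at about (278–438, 104–187), the stop near (395,173), the grip from (265,244) to (377,252) and the marker near (437,250). The scene view shows the same cradle, with the stop near (360,188). I'll enlarge both.

```bash
python3 - <<'E'
import cv2
a=cv2.imread("pics/top0.png")[95:200,265:450]; cv2.imwrite("pics/top0z.png",cv2.resize(a,None,fx=4.3,fy=4.3,interpolation=cv2.INTER_CUBIC))
a=cv2.imread("pics/scene0.png")[140:240,235:400]; cv2.imwrite("pics/scene0z.png",cv2.resize(a,None,fx=4.8,fy=4.8,interpolation=cv2.INTER_CUBIC))
E
```

```text
(no output)
```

View pics/top0z.png

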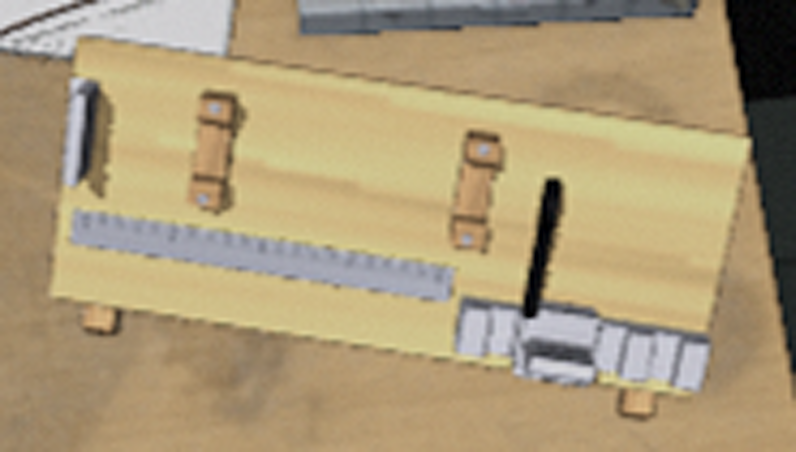

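View pics/scene0z.png

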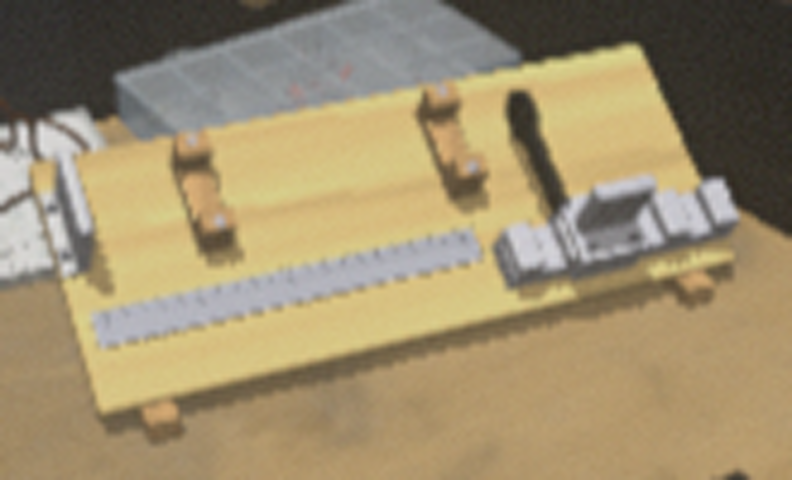

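```bash
cat > h.py <<'E'
import numpy as np,cv2
from plant import bot
np.set_printoptions(precision=4,suppress=True)
C={n:bot.get_calibration(n) for n in("scene","top")}
def ray(n,u,v):
    c=C[n];T=c["world_from_camera"]
    return T[:3,3],T[:3,:3]@np.array([(u-c["cx"])/c["fx"],(v-c["cy"])/c["fy"],1.])
def onz(n,u,v,z):
    o,d=ray(n,u,v); return o+d*(z-o[2])/d[2]
def onplane(n,u,v,p0,nrm):
    o,d=ray(n,u,v); return o+d*(nrm@(p0-o))/(nrm@d)
def proj(n,p):
    c=C[n];T=c["world_from_camera"];q=T[:3,:3].T@(np.array(p)-T[:3,3])
    return c["cx"]+c["fx"]*q[0]/q[2],c["cy"]+c["fy"]*q[1]/q[2]
def zt(x,y): return "top",(x+.5)/4.3-.5+265,(y+.5)/4.3-.5+95
def zs(x,y): return "scene",(x+.5)/4.8-.5+235,(y+.5)/4.8-.5+140
E
python3 - <<'E'
from h import *
corn=[(.065,.185,.094),(.065,-.185,.094),(-.065,.185,.019),(-.065,-.185,.019)]
pt=[zt(80,38),zt(750,138),zt(52,295),zt(690,392)]
ps=[zs(35,165),zs(638,45),zs(102,412),zs(735,258)]
def fit(P,Q):
    P=np.array(P)[:,:2];Q=np.array(Q)[:,:2];pm=P.mean(0);qm=Q.mean(0)
    a=P-pm;b=Q-qm
    th=np.arctan2((a[:,0]*b[:,1]-a[:,1]*b[:,0]).sum(),(a*b).sum())
    R=np.array([[np.cos(th),-np.sin(th)],[np.sin(th),np.cos(th)]])
    t=qm-R@pm; return th,t,(P@R.T+t-Q)
for name,px in(("top",pt),("scene",ps)):
    Q=[onz(*p,c[2]) for p,c in zip(px,corn)]
    th,t,r=fit(corn,Q);print(name,np.degrees(th),t,"res",r*1000)
    Rz=cv2.Rodrigues(np.array([0,0,th]))[0];o=np.array([*t,0]);N=np.array([-.5,0,.866]);S=np.array([.866,0,.5])
    f=zt if name=="top" else zs
    def meas(lbl,xy,h):
        P=onplane(*f(*xy),o+Rz@(np.array([0,0,.0565])+N*h),Rz@N); c=Rz.T@(P-o)
        print(lbl,"S,y=",1000*((c-[0,0,.0565])@S),1000*c[1])
    if name=="top":
        for q in((213,108),(205,200),(483,150),(467,238)): meas("screw",q,.028)
        meas("rail hi R",(708,338),.026);meas("rail lo R",(696,390),.026)
        meas("rail hi L",(465,297),.026);meas("rail lo L",(457,352),.026)
        meas("fintop L",(533,342),.074);meas("fintop R",(592,352),.074)
        meas("armend",(553,183),.04)
    else:
        for q in((190,138),(217,222),(440,92),(468,168)): meas("screw",q,.028)
        meas("fintop R",(655,180),.074);meas("fintop L",(585,222),.074);meas("padend",(520,95),.042)
E
```

```text
top -9.27579648846267 [0.6366 0.1658] res [[ 2.6597  2.6625]
 [ 1.761  -2.1749]
 [-1.4661  2.0438]
 [-2.9546 -2.5314]]
screw S,y= 51.13111328017973 103.13103697659695
screw S,y= 1.1395746344818498 101.12738696772688
screw S,y= 50.400135859482255 -41.84116885130183
screw S,y= 2.1298769082361177 -41.62830332305455
rail hi R S,y= -33.0204506512653 -179.7701703791088
rail lo R S,y= -63.11161848574583 -179.62649670626442
rail hi L S,y= -30.905437754336756 -46.277366444795426
rail lo L S,y= -62.43136594369797 -47.26700163647839
fintop L S,y= -36.613510409449674 -82.02181476514313
fintop R S,y= -37.114743797260346 -113.08801661292485
armend S,y= 40.900696839381915 -80.18582814019994
scene -9.361430184915955 [0.6329 0.1667] res [[ 4.2698  3.1636]
 [ 2.5168 -4.5299]
 [-3.4186  2.5274]
 [-3.3681 -1.1612]]
screw S,y= 55.408864469314665 102.76644568833859
screw S,y= 4.007740807959784 103.1857421540645
screw S,y= 53.11171514283659 -40.082402938040794
screw S,y= 4.005693989992211 -38.904331761755586
fintop R S,y= -47.52799821487595 -115.49821426749591
fintop L S,y= -61.82112031667449 -68.8415526373645
padend S,y= 34.030556288775585 -77.74136966037243
```

```bash
python3 - <<'E'
import cv2,numpy as np
a=cv2.imread("pics/top0.png")[155:192,365:437]; a=cv2.resize(a,None,fx=10,fy=10,interpolation=cv2.INTER_CUBIC)
b=cv2.imread("pics/scene0.png")[150:205,335:395]; b=cv2.resize(b,None,fx=10,fy=10,interpolation=cv2.INTER_CUBIC)
cv2.imwrite("pics/ztop.png",a);cv2.imwrite("pics/zscene.png",b)
E
python3 - <<'E'
from h import *
def tri(a,b):
    o1,d1=ray(*a);o2,d2=ray(*b)
    A=np.array([d1,-d2]).T; s=np.linalg.lstsq(A,o2-o1,rcond=None)[0]
    p,q=o1+d1*s[0],o2+d2*s[1]; return (p+q)/2,1000*np.linalg.norm(p-q)
pt=[zt(80,38),zt(750,138),zt(52,295),zt(690,392),zt(213,108),zt(205,200),zt(483,150),zt(467,238),zt(553,183)]
ps=[zs(35,165),zs(638,45),zs(102,412),zs(735,258),zs(190,138),zs(217,222),zs(440,92),zs(468,168),zs(522,95)]
for a,b in zip(pt,ps): print(*tri(a,b))
E
```

```text
[0.7286 0.3347 0.0909] 1.9496792773482419
[ 0.6703 -0.0264  0.0901] 0.5770889639959855
[0.604  0.3569 0.0176] 0.23141476559171992
[ 0.5451 -0.0052  0.0169] 2.5876461337865635
[0.6822 0.2628 0.1089] 0.43774814354695607
[0.6407 0.2686 0.0812] 2.069632136817766
[0.6595 0.1202 0.1059] 1.3195695393980198
[0.6189 0.1272 0.0802] 1.7993248672953748
[0.6406 0.0811 0.1021] 4.022052374274924
```

View pics/ztop.png

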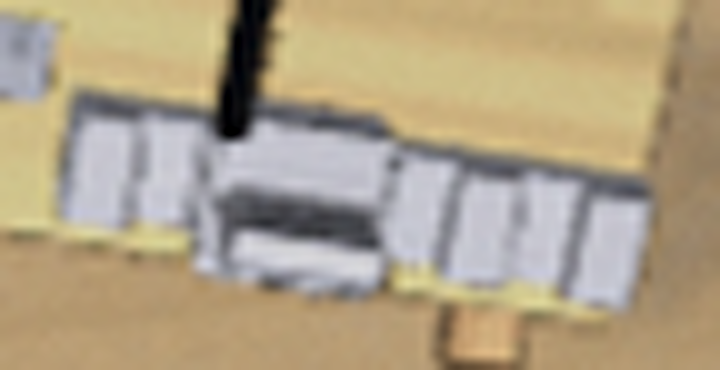

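View pics/zscene.png

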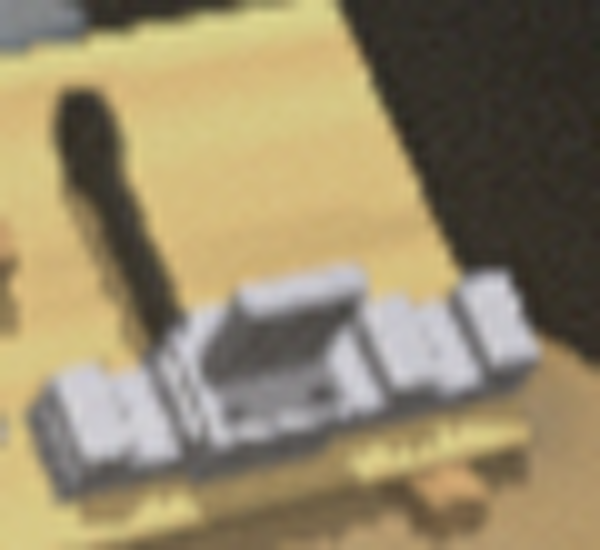

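```bash
cat >> h.py <<'E'
def tri(a,b):
    o1,d1=ray(*a);o2,d2=ray(*b)
    A=np.array([d1,-d2]).T; s=np.linalg.lstsq(A,o2-o1,rcond=None)[0]
    p,q=o1+d1*s[0],o2+d2*s[1]; return (p+q)/2,1000*np.linalg.norm(p-q)
def Zt(x,y): return "top",(x+.5)/10-.5+365,(y+.5)/10-.5+155
def Zs(x,y): return "scene",(x+.5)/10-.5+335,(y+.5)/10-.5+150
yaw=np.radians(-9.3); o=np.array([.635,.166,0])
Rz=cv2.Rodrigues(np.array([0,0,yaw]))[0]
N=Rz@[-.5,0,.8660254];S=Rz@[.8660254,0,.5];Y=Rz@[0,1.,0]
def sy(p):  # (S,y,N) coords rel. board-middle top
    q=np.array(p)-o-[0,0,.0565]; return 1000*np.array([q@S,q@Y,q@N])
E
python3 - <<'E'
from h import *
f,e=tri(Zt(306,260),Zs(301,291));print("fintop",f,e,sy(f),"-> along N at exp height; expected N 74")
for p in((.6407,.2686,.0812),(.6822,.2628,.1089),(.6595,.1202,.1059),(.6189,.1272,.0802)): print(sy(p))
for n,p in(("top",Zt(306,260)),("scene",Zs(301,291))):
    q=onplane(*p,o+[0,0,.0565]+N*.074,N);print(n,q,sy(q))
for n,u in(("top",[(265,244),(377,252)]),):pass
im=np.load("pics/top0.npy");
for n,roi in(("top",(225,270,255,385)),("scene",(232,295,275,402))):
    im=np.load(f"pics/{n}0.npy");r0,r1,c0,c1=roi
    m=(im.max(2)<75).astype(np.uint8);k=np.zeros_like(m);k[r0:r1,c0:c1]=m[r0:r1,c0:c1]
    nn,l,st,ce=cv2.connectedComponentsWithStats(k);i=1+st[1:,4].argmax()
    pts=np.argwhere(l==i)[:,::-1].astype(np.float32);rc=cv2.minAreaRect(pts);b=cv2.boxPoints(rc)
    print(n,st[i],ce[i],rc); 
    b=b[np.argsort(b[:,0])]; L=b[:2].mean(0);R=b[2:].mean(0)
    for z in(.0145,): 
        a,c=onz(n,*L,z),onz(n,*R,z);print(a,c,(a+c)/2,np.linalg.norm(a-c),np.degrees(np.arctan2(*(a-c)[:2][::-1])))
E
```

```text
fintop [0.5428 0.0806 0.094 ] 0.6283759121673695 [-48.1031 -99.2254  71.0664] -> along N at exp height; expected N 74
[  2.8623 102.1725  26.8686]
[ 52.9917 103.1553  29.9116]
[ 52.0486 -41.2387  26.9919]
[  3.5204 -40.8918  25.3339]
top [0.542  0.0808 0.0969] [-47.4018 -99.1356  74.    ]
scene [0.5406 0.0828 0.0959] [-49.279  -97.3861  74.    ]
top [ 265  238  112   20 1255] [320.9705 246.9522] ((320.5638122558594, 246.7664337158203), (112.05540466308594, 11.478423118591309), 4.969740867614746)
[0.412  0.3827 0.0145] [0.3879 0.1177 0.0145] [0.3999 0.2502 0.0145] 0.26607857573805144 84.80639179274769
scene [ 282  239  111   50 1315] [335.7802 263.657 ] ((337.25946044921875, 263.32989501953125), (11.994197845458984, 116.7805404663086), 70.25315856933594)
[0.411  0.3831 0.0145] [0.3853 0.1141 0.0145] [0.3982 0.2486 0.0145] 0.2701645265119417 84.54095849201232
```

```bash
cat >> h.py <<'E'
from scipy.spatial.transform import Rotation as Ro
def P(s,y,n): return o+[0,0,.0565]+S*s+Y*y+N*n
def rpy(yt,zt):
    yt=np.array(yt)/np.linalg.norm(yt);zt=np.array(zt)/np.linalg.norm(zt)
    return Ro.from_matrix(np.column_stack([np.cross(yt,zt),yt,zt])).as_euler("xyz")
OT={1:rpy(-N,S),-1:rpy(-N,-S)}
def st(*k):
    s=bot.get_state(); print(f"t={s['time']:.2f} pos",s["position"],"F",s["contact_force"],"M",s["ft_torque"],"w",round(float(s["width"]),4),"q",s["joint_pos"])
    return s
E
python3 - <<'E'
from h import *
g=np.array([.399,.2495,0]); a=np.radians(84.7); gd=np.array([np.cos(a),np.sin(a),0]); gj=np.array([np.sin(a),-np.cos(a),0])
for k in(1,-1):
    print(k,OT[k])
    for p in(P(-.048,-.0995,.147),P(-.048,-.0995,.047),P(-.048,-.1295,.07),P(.028,.030,.024),P(.028,.03,.12)): print(p,bot.inverse_kinematics(p,OT[k]))
    for z in(.012,.12): print("grip",bot.inverse_kinematics(g+[0,0,z],rpy([0,0,-1],k*gj)))
E
```

```text
1 [-1.0472  0.     -1.7331]
[0.5054 0.0864 0.1598] [-0.0287  0.2571  1.8739 -0.1407  0.495   0.2398]
[0.5547 0.0783 0.0732] [-0.0443  0.4767  1.8634 -0.2096  0.2868  0.3036]
[0.5385 0.0506 0.0931] [-0.1139  0.4129  1.8993 -0.0801  0.3072  0.1182]
[0.6519 0.1936 0.0913] [ 0.1767  0.6054  1.4882 -0.3123  0.5718  0.5616]
[0.6046 0.2014 0.1744] [ 0.2077  0.4404  1.5093 -0.2786  0.7175  0.5363]
grip [ 0.3065  0.5603  1.8114 -0.      0.7699  0.399 ]
grip [ 0.3065  0.3783  1.697  -0.      1.0663  0.399 ]
-1 [-2.0944  0.      1.4085]
[0.5054 0.0864 0.1598] None
[0.5547 0.0783 0.0732] [-0.0443  0.4767  1.8634 -0.2096  0.2868 -2.838 ]
[0.5385 0.0506 0.0931] None
[0.6519 0.1936 0.0913] [ 0.1767  0.6054  1.4882 -0.3123  0.5718 -2.58  ]
[0.6046 0.2014 0.1744] [ 0.2077  0.4404  1.5093 -0.2786  0.7175 -2.6053]
grip [ 0.3065  0.5603  1.8114  0.      0.7699 -2.7426]
grip [ 0.3065  0.3783  1.697   0.      1.0663 -2.7426]
```

```bash
python3 - <<'E'
from h import *
bot.move_ptp(P(-.048,-.0995,.147),OT[1]); st()
bot.gripper_to(.045)
print(bot.move_linear(P(-.048,-.0995,.047),v=.1,f_stop=8)); st()
for n in("scene","top"):
    im=bot.snapshot(n); a=im[130:230,300:430] if n=="scene" else im[110:200,340:450]
    cv2.imwrite(f"pics/{n}1.png",cv2.resize(a,None,fx=6,fy=6,interpolation=cv2.INTER_CUBIC)[:,:,::-1])
E
```

```text
t=2.52 pos [0.5057 0.0858 0.1599] F [ 0.2341 -0.2708  0.083 ] M [ 0.065   0.2607 -0.0135] w 0.0854 q [-0.0298  0.2573  1.8733 -0.1407  0.4951  0.2397]
False
t=4.14 pos [0.5547 0.0784 0.0737] F [-0.4504 -0.3267 -0.6169] M [ 0.0255  0.2482 -0.0122] w 0.0452 q [-0.0442  0.4758  1.8635 -0.2096  0.2869  0.3036]
```

View pics/scene1.png

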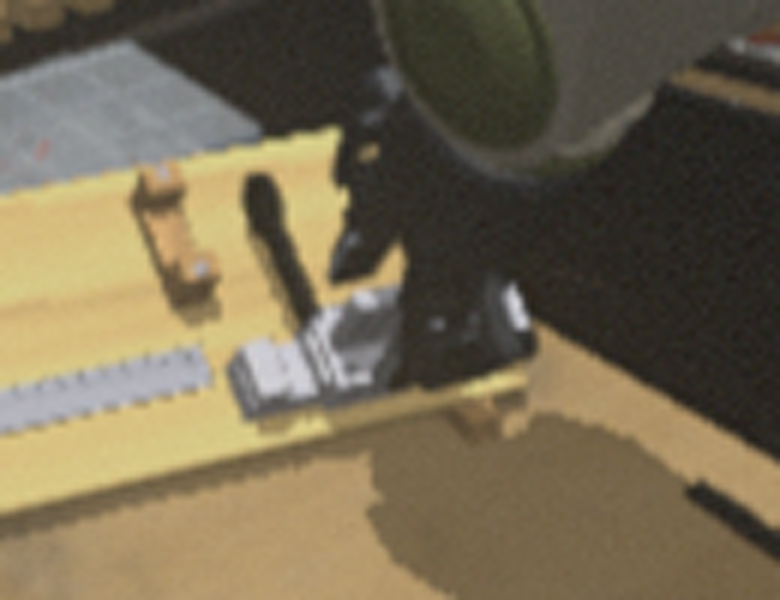

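View pics/top1.png

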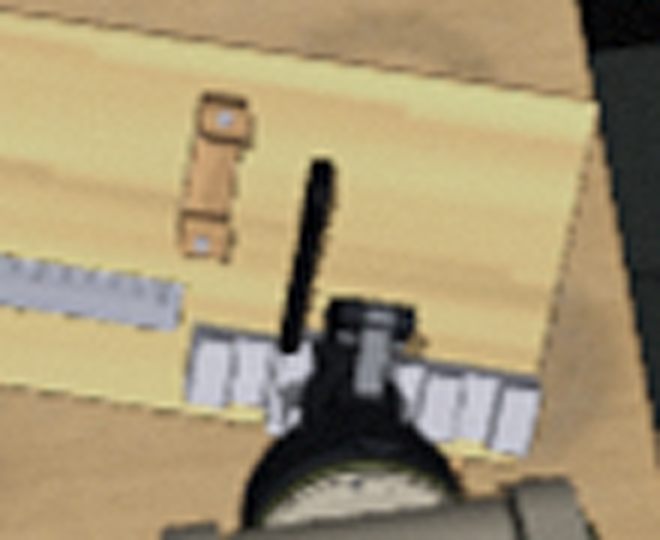

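Both views show the open jaws straddling the fin, the upper finger near top pixel (402,163), the lower one hiding most of the fin. No contact force has built up. I'll close and check the force.

```bash
python3 - <<'E'
from h import *
s=bot.get_state();p0=s["position"]
bot.gripper_to(.0); s=st(); F=s["contact_force"];print("F in S,Y,N",F@S,F@Y,F@N)
E
```

```text
t=4.65 pos [0.5547 0.0784 0.0735] F [-2.4358  1.2065  5.0248] M [-0.0293  0.3725 -0.0053] w 0.009 q [-0.0442  0.4761  1.8635 -0.2097  0.2869  0.3036]
F in S,Y,N 0.26182895686502095 0.7970091855449278 5.651011798720785
```

```bash
python3 - <<'E'
from h import *
def f():
    s=st();F=s["contact_force"];print("  F S,Y,N",np.array([F@S,F@Y,F@N]))
print(bot.move_linear(P(-.048,-.0995,.062),v=.03,f_stop=15)); f()
for n in("scene","top"):
    im=bot.snapshot(n); a=im[130:230,300:430] if n=="scene" else im[110:200,340:450]
    cv2.imwrite(f"pics/{n}2.png",cv2.resize(a,None,fx=6,fy=6,interpolation=cv2.INTER_CUBIC)[:,:,::-1])
E
```

```text
False
t=5.30 pos [0.5473 0.0795 0.0863] F [-0.4515  0.6152 -1.0657] M [0.0929 0.3621 0.0093] w 0.0092 q [-0.0422  0.4435  1.8688 -0.1951  0.3141  0.29  ]
  F S,Y,N [-1.0048  0.5342 -0.6504]
```

View pics/scene2.png

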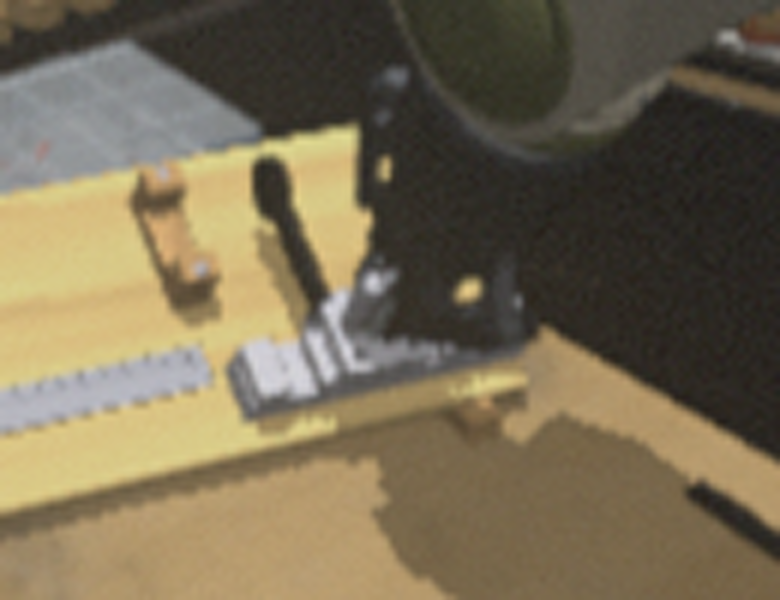

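View pics/top2.png

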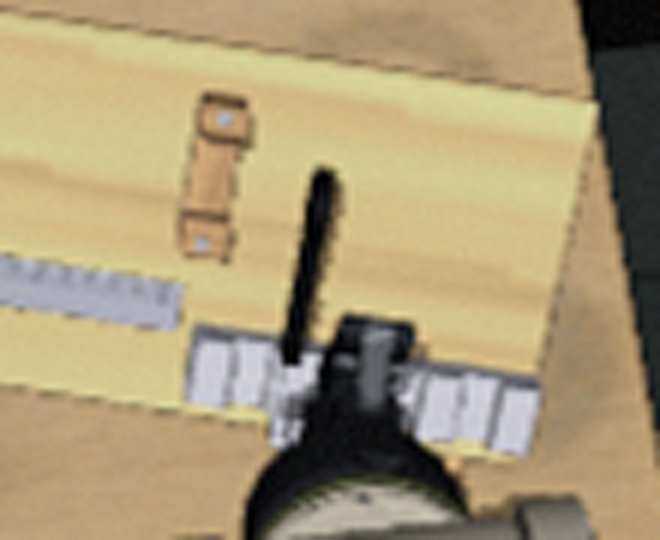

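The stop and its black arm came up with the jaws; the arm tip went from scene zoom (260,190) to (270,175). The load is about 1 N. Next I'll shift it one notch and lower it.

```bash
python3 - <<'E'
from h import *
def f():
    s=st();F=s["contact_force"];print("  F S,Y,N",np.array([F@S,F@Y,F@N]))
print(bot.move_linear(P(-.048,-.1295,.062),v=.05,f_stop=8)); f()
bot.pause(.2)
print(bot.move_linear(P(-.048,-.1295,.053),v=.03,f_stop=5)); f(); print(sy(bot.get_state()["position"]))
print(bot.move_linear(P(-.048,-.1295,.0472),v=.02,f_stop=5)); f(); print(sy(bot.get_state()["position"]))
E
```

```text
False
t=6.15 pos [0.5425 0.05   0.0862] F [ 0.2662 -0.0225 -0.9991] M [0.0693 0.2839 0.0034] w 0.0091 q [-0.1142  0.4311  1.8969 -0.0838  0.2915  0.122 ]
  F S,Y,N [-0.2689  0.0209 -0.9984]
False
t=6.80 pos [0.5469 0.0492 0.0781] F [-0.1901 -0.5317 -0.5494] M [0.0446 0.3357 0.0183] w 0.0093 q [-0.1149  0.4519  1.8938 -0.0876  0.2743  0.1254]
  F S,Y,N [-0.3628 -0.5555 -0.4249]
[ -48.1677 -129.5099   52.7584]
True
t=7.14 pos [0.5498 0.0487 0.0735] F [-2.4461 -0.2872  5.5292] M [-0.0118  0.1655 -0.0398] w 0.0094 q [-0.1152  0.4642  1.8916 -0.0906  0.2631  0.1282]
  F S,Y,N [ 0.7142 -0.6787  5.9722]
[ -47.9123 -129.4919   47.3101]
```

```bash
cat >> h.py <<'E'
g=np.array([.399,.2495,0]); ga=np.radians(84.7); gj=np.array([np.sin(ga),-np.cos(ga),0])
OG=rpy([0,0,-1],gj)
E
python3 - <<'E'
from h import *
print(sy([.5547,.0784,.0735]))
bot.gripper_to(.04); st()
bot.move_linear(P(-.048,-.1295,.145),v=.15)
bot.move_ptp(g+[0,0,.14],OG); st()
for n in("scene","top"):
    im=bot.snapshot(n); cv2.imwrite(f"pics/{n}3f.png",im[:,:,::-1]);np.save(f"pics/{n}3.npy",im)
    a=im[130:230,300:430] if n=="scene" else im[110:200,340:450]
    cv2.imwrite(f"pics/{n}3.png",cv2.resize(a,None,fx=6,fy=6,interpolation=cv2.INTER_CUBIC)[:,:,::-1])
E
```

```text
[-47.8679 -99.4253  47.2664]
t=7.54 pos [0.5493 0.0488 0.0729] F [ 0.9755 -0.6434 -0.0307] M [ 0.0252  0.2712 -0.015 ] w 0.0401 q [-0.1152  0.465   1.8922 -0.0905  0.2637  0.1281]
t=9.21 pos [0.3993 0.249  0.1394] F [ 1.1171 -0.1445  0.1111] M [-0.0062  0.0018 -0.0064] w 0.0402 q [ 0.3054  0.3513  1.6702 -0.0004  1.1202  0.3984]
```

View pics/scene3.png

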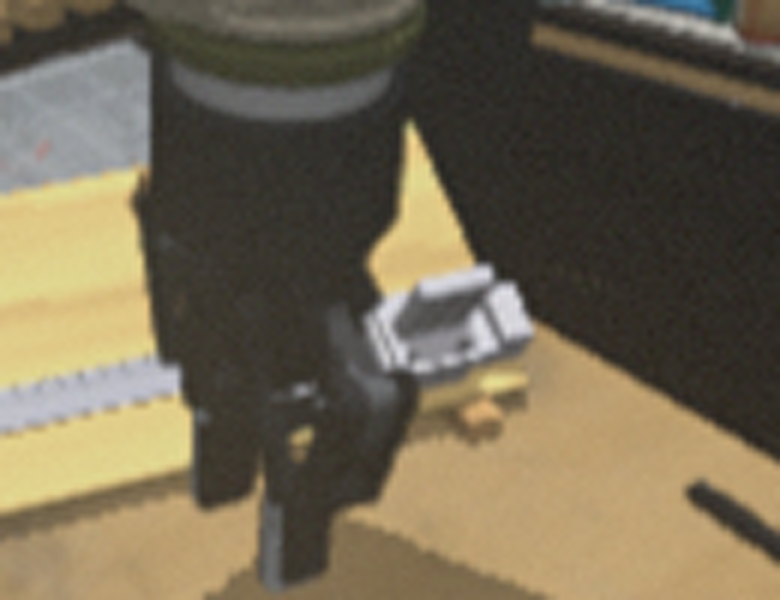

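View pics/top3.png

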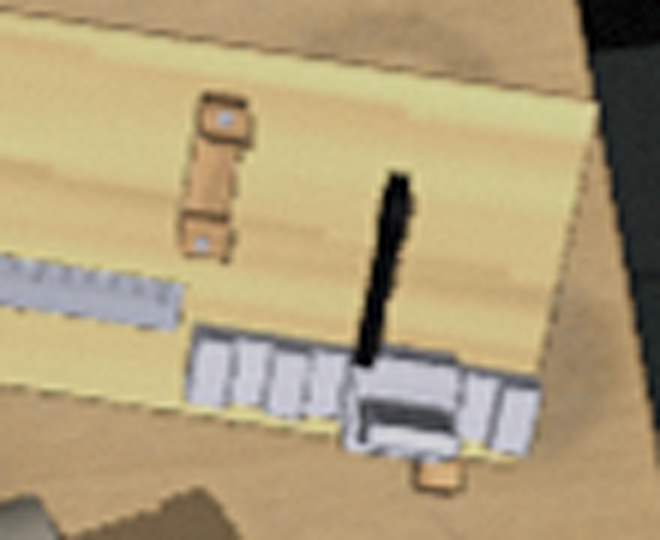

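View pics/scene3f.png

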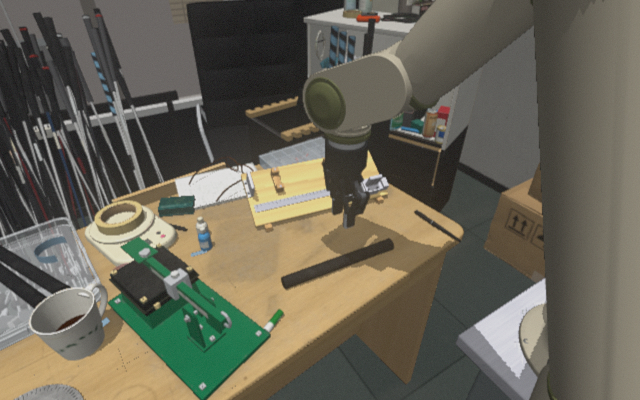

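The stop now sits one notch further out. The fin is at top zoom (410,420), two teeth show on its outer side, and the bystanders look unmoved. Next I'll pick up the grip.

```bash
python3 - <<'E'
from h import *
# stop check: fin top bright strip centre vs shift
def six(x,y): return "top",(x+.5)/6-.5+340,(y+.5)/6-.5+110
q=onplane(*six(407,438),P(0,0,.074),N);print("fintop now",sy(q))
bot.gripper_to(.05)
print(bot.move_linear(g+[0,0,.0125],v=.1,f_stop=6)); st()
bot.gripper_to(0.0); st()
print(bot.move_linear(g+[0,0,.06],v=.06)); st()
for n in("scene","top"):
    im=bot.snapshot(n); cv2.imwrite(f"pics/{n}4.png",im[:,:,::-1]);np.save(f"pics/{n}4.npy",im)
E
```

```text
fintop now [ -47.7242 -126.955    74.    ]
False
t=10.99 pos [0.3992 0.2496 0.0129] F [ 0.3134  0.2702 -0.377 ] M [-0.0297 -0.0278 -0.0481] w 0.0499 q [ 0.3065  0.5586  1.8106 -0.      0.7715  0.399 ]
t=11.36 pos [0.3993 0.2496 0.013 ] F [-0.241  -0.256   6.1956] M [-0.0564  0.1321 -0.0131] w 0.0211 q [0.3065 0.5584 1.8105 0.     0.7715 0.3989]
False
t=12.30 pos [0.3988 0.2494 0.0597] F [ 0.1712  0.2122 -0.9493] M [0.035  0.0428 0.0722] w 0.021 q [0.3064 0.4737 1.7684 0.     0.9002 0.399 ]
```

View pics/scene4.png

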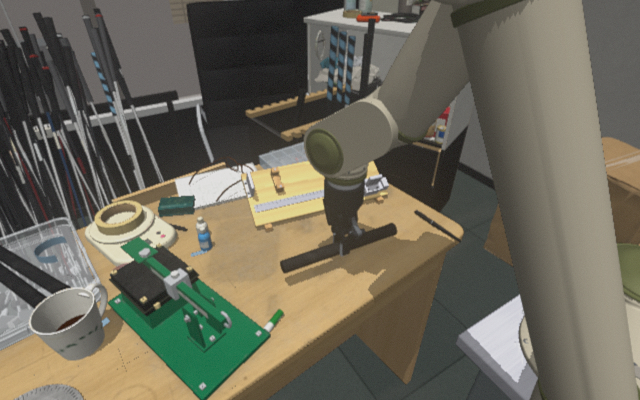

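View pics/top4.png

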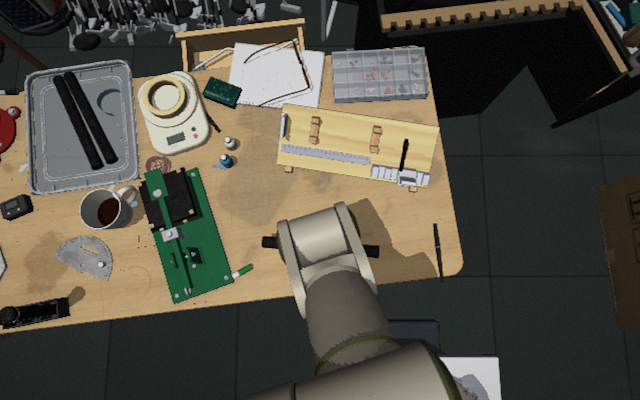

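The grip is lifted level, with its ends at scene (281,266) and (397,230), top (262,242) and (380,251). Next I'll measure the pinch offset along its axis.

```bash
python3 - <<'E'
from h import *
gd=np.array([np.cos(ga),np.sin(ga),0]); p=np.array([.3988,.2494,.0615])
for n,rois in(("top",[(232,252,255,277),(240,262,366,385)]),("scene",[(250,275,276,300),(222,245,380,402)])):
    im=np.load(f"pics/{n}4.npy");E=[]
    for r0,r1,c0,c1 in rois:
        m=(im[r0:r1,c0:c1].max(2)<65).astype(np.uint8)
        nn,l,s_,ce=cv2.connectedComponentsWithStats(m);i=1+s_[1:,4].argmax()
        pts=np.argwhere(l==i)[:,::-1]+[c0,r0]
        e=pts[:,0].min() if c0<320 else pts[:,0].max()
        q=pts[np.abs(pts[:,0]-e)<=3].mean(0); E.append(onz(n,e,q[1],.0615)); print(n,e,q[1])
    a=[(x-p)@gd for x in E]; print(a,"mid offset",np.mean(a),"len",a[0]-a[1],[ (x-p)@gj for x in E])
for s_,y,n in((.028,.03,.100),(.028,.03,.026)): print(P(s_,y,n),bot.inverse_kinematics(P(s_,y,n),OT[1]))
E
```

```text
top 262 241.92105263157896
top 378 251.12244897959184
[np.float64(0.1332933271828581), np.float64(-0.1306508738967873)] mid offset 0.0013212266430353975 len 0.26394420107964545 [np.float64(-0.002708838271927334), np.float64(-0.00023052214139539603)]
scene 281 266.3333333333333
scene 395 229.5142857142857
[np.float64(0.13384404831038887), np.float64(-0.133270149831021)] mid offset 0.00028694923968393404 len 0.2671141981414099 [np.float64(0.0008813704940349632), np.float64(-0.005693540979177535)]
[0.6144 0.1998 0.1571] [ 0.2008  0.4739  1.5088 -0.2849  0.684   0.5411]
[0.6509 0.1938 0.093 ] [ 0.1773  0.6019  1.4891 -0.3116  0.5744  0.561 ]
```

```bash
python3 - <<'E'
from h import *
for n,f,zz,px in(("top",Zt(306,260),zt,[(213,108),(205,200),(483,150),(467,238)]),("scene",Zs(301,291),zs,[(190,138),(217,222),(440,92),(468,168)])):
    im=np.load(f"pics/{n}0.npy").astype(float)
    fin=sy(onplane(*f,P(0,0,.074),N)); out=[]
    for q in px:
        _,u,v=zz(*q);u0,v0=int(round(u)),int(round(v));w=im[v0-3:v0+4,u0-3:u0+4,2]
        w=np.clip(w-np.percentile(w,80),0,None);yy,xx=np.mgrid[v0-3:v0+4,u0-3:u0+4]
        c=((w*xx).sum()/w.sum(),(w*yy).sum()/w.sum()); out.append(sy(onplane(n,*c,P(0,0,.028),N)))
        print(n,(u,v),c,out[-1])
    out=np.array(out);print("fin",fin,"S spacing",out[:2,0].mean()-fin[0],out[2:,0].mean()-fin[0])
E
```

```text
top (314.1511627906977, 119.73255813953489) (np.float64(314.29136690647476), np.float64(119.74244604316544)) [ 52.6231 102.7885  28.    ]
top (312.2906976744186, 141.12790697674419) (np.float64(311.41560283687943), np.float64(141.09787234042554)) [  2.402  103.1196  28.    ]
top (376.9418604651163, 129.5) (np.float64(376.92753623188406), np.float64(129.32608695652175)) [ 52.3134 -41.6486  28.    ]
top (373.22093023255815, 149.96511627906978) (np.float64(372.9026548672566), np.float64(150.50884955752213)) [  2.3121 -41.0507  28.    ]
fin [-47.4018 -99.1356  74.    ] S spacing 74.91439680762556 74.71457714482419
scene (274.1875, 168.35416666666666) (np.float64(273.72222222222223), np.float64(167.30555555555554)) [ 57.3963 103.1619  28.    ]
scene (279.8125, 185.85416666666669) (np.float64(280.21007751937987), np.float64(185.4062015503876)) [  3.6817 102.0151  28.    ]
scene (326.27083333333337, 158.77083333333334) (np.float64(325.8155339805825), np.float64(157.45242718446602)) [ 55.9424 -40.3742  28.    ]
scene (332.1041666666667, 174.60416666666669) (np.float64(332.78504672897196), np.float64(174.14018691588785)) [  3.5032 -41.2377  28.    ]
fin [-49.279  -97.3861  74.    ] S spacing 79.81803763172806 79.00184914748675
```

```bash
python3 - <<'E'
from h import *
def f():
    s=st();F=s["contact_force"];print("  F S,Y,N",np.array([F@S,F@Y,F@N]),sy(s["position"]))
bot.move_linear(g+[0,0,.13],v=.15)
bot.move_ptp(P(.0273,.030,.10),OT[1]); f()
print(bot.move_linear(P(.0273,.030,.050),v=.08,f_stop=6)); f()
for n in("scene","top"):
    im=bot.snapshot(n); a=im[120:240,225:415] if n=="scene" else im[90:200,260:450]
    cv2.imwrite(f"pics/{n}5.png",cv2.resize(a,None,fx=4,fy=4,interpolation=cv2.INTER_CUBIC)[:,:,::-1]);np.save(f"pics/{n}5.npy",im)
E
```

```text
t=13.89 pos [0.6128 0.2    0.1558] F [-0.1734  0.0365 -0.9183] M [ 0.0681  0.2851 -0.0246] w 0.0211 q [ 0.2017  0.4738  1.5123 -0.2849  0.6837  0.542 ]
  F S,Y,N [-0.6124  0.008  -0.7068] [25.9061 29.9992 99.715 ]
False
t=14.67 pos [0.6386 0.1959 0.1136] F [ 1.5487 -0.5612 -1.2411] M [0.025  0.2424 0.0161] w 0.0216 q [ 0.185   0.5594  1.5003 -0.3034  0.606   0.5557]
  F S,Y,N [ 0.7815 -0.3035 -1.8843] [27.4282 30.0431 50.0926]
```

View pics/scene5.png

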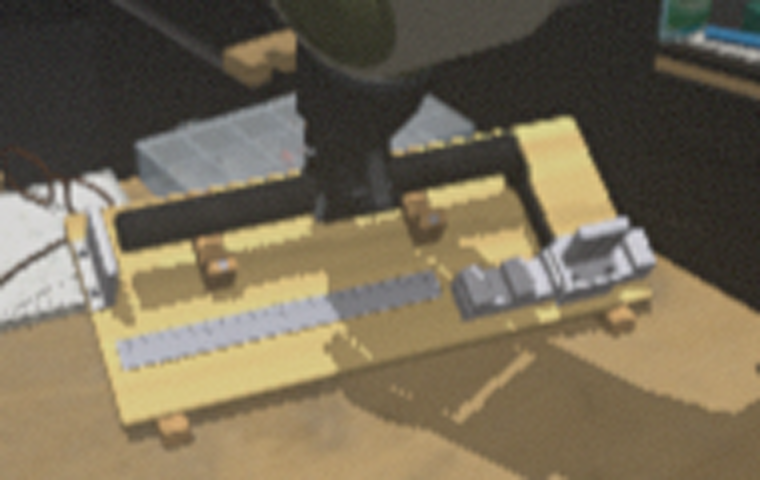

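View pics/top5.png

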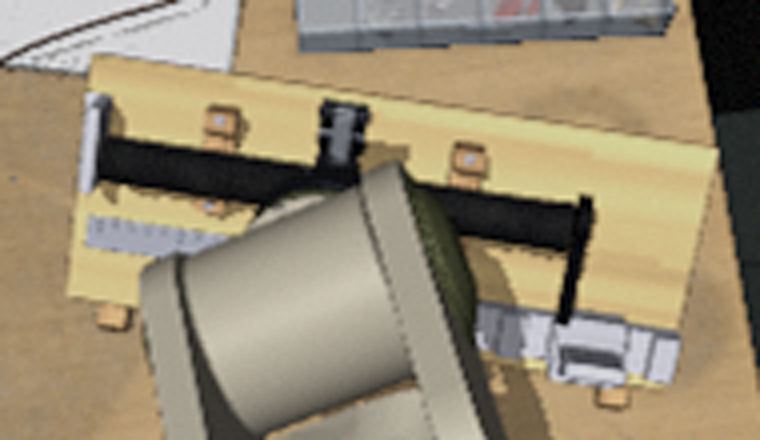

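The grip hangs over the troughs, between end plate and black arm (top zoom ends at about 103 and 575 px). I'll lower it under a force guard.

```bash
python3 - <<'E'
from h import *
def f():
    s=st();F=s["contact_force"];print("  F S,Y,N",np.array([F@S,F@Y,F@N]),sy(s["position"]))
print(bot.move_linear(P(.0273,.030,.034),v=.04,f_stop=4)); f()
print(bot.move_linear(P(.0273,.030,.0245),v=.02,f_stop=4)); f()
for n in("scene","top"):
    im=bot.snapshot(n); a=im[120:240,225:415] if n=="scene" else im[90:200,260:450]
    cv2.imwrite(f"pics/{n}6.png",cv2.resize(a,None,fx=4,fy=4,interpolation=cv2.INTER_CUBIC)[:,:,::-1]);np.save(f"pics/{n}6.npy",im)
E
```

```text
False
t=15.32 pos [0.6464 0.1945 0.0993] F [-0.0539  0.2224 -1.3827] M [ 0.0422  0.3016 -0.0285] w 0.0209 q [ 0.18    0.5879  1.4944 -0.3096  0.5837  0.5602]
  F S,Y,N [-0.7686  0.2108 -1.1528] [27.185  29.9718 33.7798]
True
t=15.84 pos [0.6511 0.1937 0.0909] F [-1.7903 -0.1375  4.6513] M [-0.0981  0.0296 -0.0443] w 0.021 q [ 0.1771  0.6049  1.4904 -0.3135  0.5706  0.563 ]
  F S,Y,N [ 0.8148 -0.425   4.9004] [27.1049 29.9035 24.0923]
```

View pics/scene6.png

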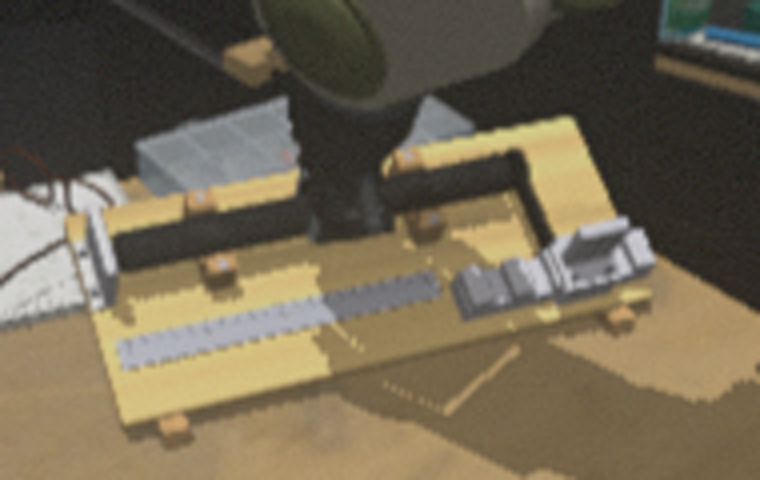

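View pics/top6.png

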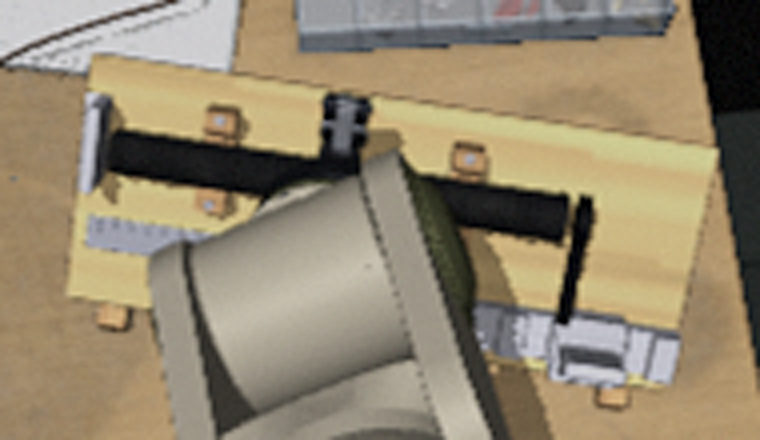

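The grip lies between the lips in both blocks, clear of end plate and arm, and contact came at the expected depth. I'll release it, back off and check.

```bash
python3 - <<'E'
from h import *
bot.gripper_to(.05); st()
bot.move_linear(P(.0273,.030,.14),v=.12); st()
bot.goto_joints([-1.428,.381,1.297,0,1.464,-.215]); st()
for n in("scene","top"):
    im=bot.snapshot(n); a=im[120:240,225:415] if n=="scene" else im[90:200,260:450]
    cv2.imwrite(f"pics/{n}7f.png",im[:,:,::-1])
    cv2.imwrite(f"pics/{n}7.png",cv2.resize(a,None,fx=4,fy=4,interpolation=cv2.INTER_CUBIC)[:,:,::-1]);np.save(f"pics/{n}7.npy",im)
    d=np.abs(im.astype(int)-np.load(f"pics/{n}0.npy")).max(2)>60
    print(n,[list(map(int,x)) for x in cv2.connectedComponentsWithStats(d.astype(np.uint8))[2][1:] if x[4]>8])
E
```

```text
t=16.33 pos [0.6505 0.1936 0.0899] F [0.1155 0.3571 0.3674] M [ 0.0397  0.2341 -0.01  ] w 0.0503 q [ 0.1771  0.6059  1.4914 -0.3132  0.571   0.5629]
t=17.45 pos [0.5941 0.2029 0.1906] F [0.8329 0.4834 0.8661] M [ 0.0569  0.191  -0.0509] w 0.0499 q [ 0.215   0.4087  1.5083 -0.2725  0.7543  0.5319]
t=20.34 pos [ 0.1934 -0.5149  0.2392] F [-0.0784  0.0279 -0.353 ] M [0.0703 0.0072 0.0181] w 0.0497 q [-1.4268  0.3809  1.2972  0.0001  1.464  -0.2149]
scene [[345, 157, 22, 35, 362], [253, 161, 90, 34, 1305], [368, 174, 14, 16, 104], [281, 238, 113, 52, 1555]]
top [[287, 123, 129, 50, 1713], [384, 174, 16, 10, 75], [398, 177, 18, 10, 93], [265, 237, 113, 21, 1342]]
```

View pics/scene7.png

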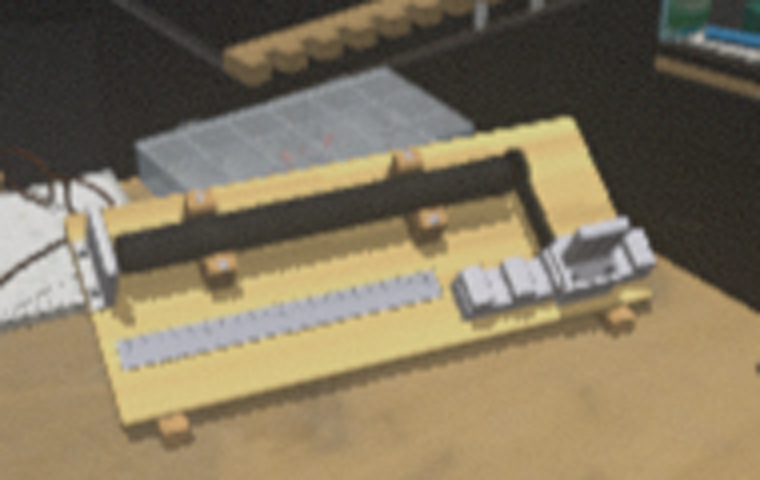

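View pics/top7.png

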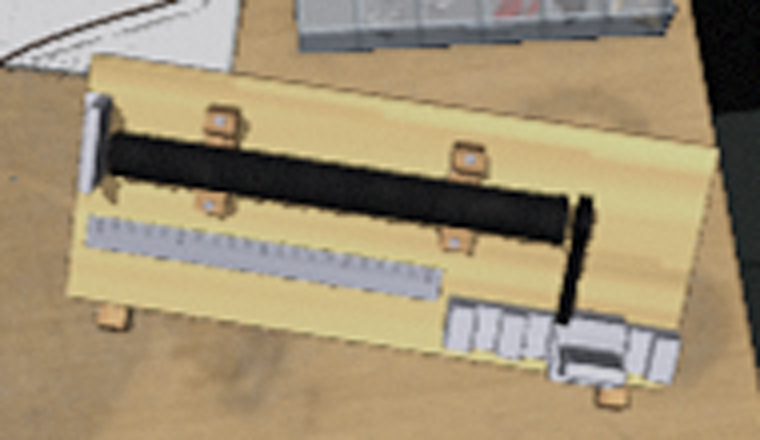

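Both views show the grip in the two troughs. Only the stop and grip regions changed from the first pictures. One last check on stop height: how far the fin has moved in each image compared with an exact 30 mm notch step.

```bash
python3 - <<'E'
from h import *
for n,(u,v) in(("top",Zt(306,260)[1:]),("scene",Zs(301,291)[1:])):
    A=np.load(f"pics/{n}0.npy");B=np.load(f"pics/{n}7.npy")
    up=lambda i:cv2.resize(i,None,fx=4,fy=4,interpolation=cv2.INTER_CUBIC)
    u,v=int(round(u)),int(round(v)); A4,B4=up(A),up(B)
    t=A4[(v-5)*4:(v+6)*4,(u-9)*4:(u+10)*4]; r=cv2.matchTemplate(B4[(v-20)*4:(v+25)*4,(u-15)*4:(u+40)*4],t,cv2.TM_CCOEFF_NORMED)
    _,m,_,l=cv2.minMaxLoc(r); got=np.array(l)/4+[u-15-(u-9),v-20-(v-5)]
    e=lambda N_,y=-.1295:np.array(proj(n,P(-.048,y,N_)))-np.array(proj(n,P(-.048,-.0995,.074)))
    print(n,m,"shift",got,"home",e(.074),"5mm high",e(.079))
E
```

```text
top 0.8956785798072815 shift [13.   2.5] home [13.2573  2.0471] 5mm high [13.4748  2.7254]
scene 0.742973268032074 shift [10.   -1.25] home [10.5393 -2.3798] 5mm high [11.1902 -3.3489]
```

```bash
python3 - <<'E'
from h import *
print(bot.hand_in()); st()
E
```

```text
the job is handed in; nothing more can be done
None
the job is handed in; nothing more can be done
```

I moved the end stop one notch out, laid the long grip in the two troughs, and handed the job in at about 20 s of the 48 s allowed.

- **Stop:** I lifted it straight out by its fin, moved it 30 mm along the rail and lowered it under a force guard. It touched down at 47.3 mm above the board at the tool centre point (TCP), the same height as in its old notch. The side forces stayed under 1 N, so nothing was forced.
- **Grip:** I pinched it at the middle, within about 1 mm. I tilted it 30° and lowered it until light contact of about 5 N. That came at 24.1 mm (TCP), where I had expected about 25. The last pictures show it between the lips of both blocks, clear of the end plate and of the stop's arm.
- **Everything else:** The only differences between the first and last pictures are at the stop and the grip. The arm was back at its start pose, touching nothing.

**Disagreements:** The two cameras gave cradle positions about 4 mm apart, and their measured heights read 2–3 mm low. For heights I used the given cradle sizes, and for position I mostly used the average of the two views.

The final image check of the stop agreed only to about 0.5 px (top view) and 1.2 px (scene view). The top view alone leaned about 3 mm high and the scene view leaned low. Neither fits a stop resting on a tooth, 8 mm up, and the touch-down height shows it fully home.

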